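Third hand at the gel casting stand

ROBOT

A 6-joint arm with a two-finger parallel gripper is mounted at the origin on a cart in front of the work surface, level with it; the furniture and walls round the work are solid. World frame = base frame: x ahead of the robot, y to its left, z up, the work surface at z = 0. Lengths are in mm, angles in rad, forces in N, time in s.
With the tool pointing down it reaches from about 275 to 1000 mm from the base axis. Payload 8.4 kg.
Tool frame: the origin (TCP) lies between the finger pads; the fingertips stand 22 mm ahead of it and the grasp point (between the pads) lies 3 mm ahead of it; z points along the fingers, y is the line along which they close (so a half turn about z gives the same grasp; the last joint's range is limited). The gripper opens to 85 mm and grips with 20 to 120 N. Pads are 22 mm wide; open, the fingers measure 114 mm over their backs; the gripper's body (76 mm by 85 mm) begins 54 mm behind the grasp point. The pads swing forward as they close: fully open they stand 13 mm farther back than shut.
Start: joints at [-1.174, 0.353, 1.633, -0, 1.155, -0.002], TCP at [242.694, -575.958, 253.281] pointing down, gripper open.
Joint ranges: [-2.63, 2.63], [-0.92, 2.1], [0.06, 2.66], [-1.3, 4.44], [0, 2.69], [-3.02, 3.02]. Speed limits (rad/s): [2.22, 2.22, 2.79, 3.14, 3.14, 3.14].

INTERFACE

Orientations are given as [roll, pitch, yaw] about the fixed x, y, z axes, in that order (R = Rz(yaw) Ry(pitch) Rx(roll)).
In Python, from rig import r, grab_frame gives the robot as it stands.
- The arm moves only by the shell command python3 -m inch 'ROWS' [FORCE]. ROWS is JSON, a list of rows, each a list of 7 numbers: the turn, a rotation vector about the tool's x, y, z as a fraction of full scale, then the shift along the tool's x, y, z as a fraction of full scale, then the closure, from 0 (fully open) to 1 (shut). In form: [[rx, ry, rz, dx, dy, dz, fingers], ...]. A call has 1 to 8 rows; each row shifts and turns the commanded pose from where the row before left it, along the tool's axes as they then stand; what a row does not reach is not made up. Full scale, the value 1, is 2.5 cm for a shift and pi rad for a turn. A row lasts 1/12 s, in which the tool goes at most 41.7 mm and 7.16 degrees, less where a joint would pass 70% of its speed; a pose out of reach is approached as far as the arm can. A call with a number of a shift or a turn outside -1 to 1 is refused whole. A call with a gripper value outside its range is refused whole. The fingers move at their own pace and stop on an object; FORCE is the grip in N (left out, the last holds). Time passes only in rows, so rows that do not move let the fingers close. It gives the time, the measured TCP pose, the force, the opening and the grip force at its end, in the units of the state.
- r.sense(): the state, without advancing time (a new reading comes with each control period).
- grab_frame(name): name is "scene" or "top"; returns a dict with "pixels" (480x640x3 uint8, red, green, blue), "z_map" (480x640 float32, mm along the optical axis (not along the pixel's ray), 0 where there is no reading), "vertical_fov" (degrees; the focal length in pixels is half the picture's height over the tangent of half this angle, whatever the lens; pixels are square), "cx", "cy" (the principal point, pixels), "cam_to_world" (4x4, takes a point from camera to world coordinates). Camera axes: x right, y down, z forward; pixel columns grow to the right and rows downward; lengths in mm; the calibration is good to about 2 mm. A picture is of the moment at which its call begins.
- r.sign_off(): hands the job in; it is judged then, once.
The state is a dict: "clock": time; "qpos": joint angles; "qvel": joint speeds; "joint_efforts": joint torques, N m; "eef_pos": TCP position; "tcp_rot": TCP orientation; "contact_force": force on the tool from outside, world axes, zero at the start; "wrist_torque": the same for the moment, N m; "opening": opening from 0.0 (shut) to 1.0 (fully open); "grasp_force": force on a finger pad.
Only numpy, scipy, OpenCV 4.12 (cv2) and the standard library are available. Lean on these libraries where they do the work, as an engineer would, in place of code of your own. Each camera call takes 0.05 s, during which the arm holds its last target. There are 200 camera calls.

TASK

Take the tall gel cassette out of the drying rack and slide it upright, bottom end down, into the slots of the casting stand until you feel it land on the rubber gasket at the bottom. Then press it straight down on the sprung gasket with a steady 12 N or so (between 9 and 16 N) and keep that push up for at least two seconds, finishing with the program still holding the cassette pressed down, so that I can do up the two side screws; pushing harder than 24 N would crack the plates. Leave the two short cassettes in the rack and the other things on the bench as they are.

Things in the scene. Friction and masses are not known exactly. Their poses are not given: they have to be found in the camera images.
- cassette: the tall gel cassette, loose, 0.13 to 0.21 kg, upright in the rack: white ceramic back plate and glass front plate on thin spacers, flat rigid faces. 8.5 mm thick (its x), 100 mm wide (y), 90 mm tall (z, up). The glass (-x side) ends 7 mm below the top; above that only the 4 mm back plate (x 0.25 to 4.25 mm). Origin: centre of the bottom edge. Grip its faces mid-width near the top.
- short_cassette_1: a short gel cassette, loose, 8.5 x 100 x 60 mm, otherwise like the tall one, standing in another slot of the rack; not wanted. Origin: centre of the bottom edge.
- short_cassette_2: the second short gel cassette, same as the first.
- rack: light grey plate drying rack, fixed, 180 x 119 x 44 mm. Origin: centre of its underside; x along the row of slots. Cassettes stand on its floor, 6 mm up, their x along the rack's x, between comb teeth at both ends of each slot (slot 10.5 mm along x, teeth to 44 mm up). They stand at x = -60, 0 and +60 mm in any order. Open in the middle (y within 40 mm).
- stand: grey gel casting stand, fixed; base 100 x 164 mm. Origin: centre of its underside. The seated cassette is upright and centred on the stand's z axis, its x along the stand's x (either way round). Between the two uprights (y within 35 mm) all above 32 mm is open for fingers. A black-knobbed clamp screw on the outside of each upright is for the person to do up.
- slot_mouth (a point): point on the stand's z axis, 70 mm up, level with the top of its two uprights. A vertical slot in each upright guides one side edge of the cassette: 10.5 mm wide along the stand's x, outer ends 103 mm apart along y. Flares above it, to 82 mm up, guide in a cassette up to about 4 mm off.
- gasket (a joint): how far the sprung rubber gasket bar at the bottom of the stand is pressed down, in m: 0 untouched, stop at 0.009. It is a linear spring of 3.5 N per mm (12 N at about 0.0034). Its untouched top lies 22 to 30 mm above the bench, differently each time: feel for it.
- beaker: empty beaker, loose, 74 mm across, 86 mm high, behind the stand. Origin: centre of its underside.
- vial_1: small white-capped vial, loose, 23 mm across, 52 mm high, behind the stand. Origin: centre of its underside.
- vial_2: small brown vial, loose, 23 mm across, 52 mm high, beside the other vial. Origin: centre of its underside.
Mind the look-alikes: they are no part of the job. Leave any orange look-alike of the short_cassette_1 alone.

How it is judged:
By the outcome, as a careful person would: the job done as asked, in the order asked, and still so for the second after the job is handed in, while the arm keeps its last pose, push and grip.
It also fails if it takes over 51 s, if anything falls off the work surface, if the arm or the gripper's body presses on something with over 40 N, if the wrist force passes 120 N, or if a joint passes its speed limit or range.

## Working session

There is one attempt and no reset: what is moved stays moved. The work goes in short steps, Python scripts to look and compute and a shell command to move; the robot and the scene stay as the last step left them, time stands still between calls to the robot, and variables do not carry over. Pictures are saved under pics/ and viewed, at most 10 in all, crops included, and the job is handed in when it is done.

```bash
ls; mkdir -p pics; python3 - <<'E'
from rig import r, grab_frame
import cv2,numpy as np
print(r.sense())
for n in("scene","top"):
    f=grab_frame(n); cv2.imwrite(f"pics/{n}0.png",f["pixels"][:,:,::-1]); np.savez(f"/tmp/{n}0.npz",**f)
    print(n,f["vertical_fov"],f["cx"],f["cy"],np.round(f["cam_to_world"],3).tolist())
E
```

```text
pics
{'clock': 0.0, 'qpos': array([-1.17437659e+00,  3.53612450e-01,  1.63413123e+00, -2.79392585e-06,
        1.15520614e+00, -2.38299083e-03]), 'qvel': array([-0.00020452,  0.00020915,  0.00059916, -0.0018455 , -0.00073045,
       -0.00216292]), 'joint_efforts': array([-3.61793303e-03, -6.05258131e+01, -3.42060935e+01, -5.82585435e-04,
        9.29227739e-03, -2.63733773e-05]), 'eef_pos': array([ 242.53450213, -575.54032187,  252.58520013]), 'tcp_rot': array([-3.14023549e+00, -6.79543930e-07,  3.98803862e-01]), 'contact_force': array([-0.02765   ,  0.46450609, -0.32079103]), 'wrist_torque': array([-0.00032588,  0.00460876, -0.0153866 ]), 'grasp_force': 0.0, 'opening': 0.9988567990692261}
scene 56.92703528505336 317.18450779704295 237.8195457147645 [[-0.713, -0.496, 0.496, 175.76], [-0.701, 0.512, -0.496, 394.202], [-0.008, -0.701, -0.713, 688.972], [0.0, 0.0, 0.0, 1.0]]
top 50.49120155943402 319.37733794727023 235.9007980103151 [[0.001, -0.987, 0.164, 389.503], [-1.0, 0.003, 0.022, -50.784], [-0.022, -0.163, -0.986, 1233.564], [0.0, 0.0, 0.0, 1.0]]
```

View pics/scene0.png

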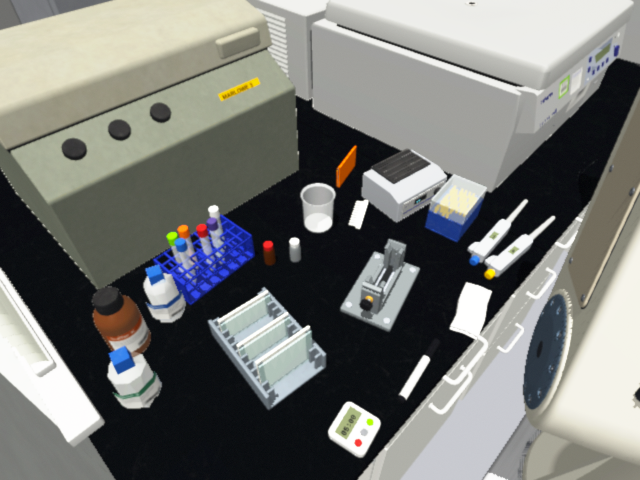

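View pics/top0.png

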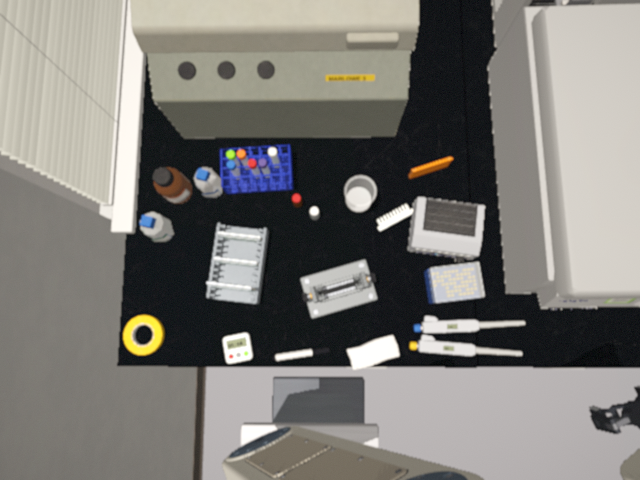

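The scene view shows the rack near (267,345), with three cassettes around (245,315), (268,338) and (287,355), and the stand near (382,285). In the top view the rack is at (238,263) and the stand at (339,288). The orange look-alike is at scene (346,166), well clear of the work. Next I'll measure heights and enlarge the rack.

```bash
cat > h.py <<'E'
import numpy as np,cv2
def cloud(f):
    z=f["z_map"].astype(float);h,w=z.shape
    fl=h/2/np.tan(np.radians(float(f["vertical_fov"]))/2)
    u,v=np.meshgrid(np.arange(w),np.arange(h))
    P=np.stack([(u-float(f["cx"]))*z/fl,(v-float(f["cy"]))*z/fl,z,np.ones_like(z)],-1)@f["cam_to_world"].T
    P[z<=0]=np.nan
    return P[...,:3]
E
python3 - <<'E'
from h import *
a=np.load("/tmp/scene0.npz");b=np.load("/tmp/top0.npz")
for n,f,(x0,x1,y0,y1) in(("scene",a,(200,335,280,410)),("top",b,(200,275,215,310))):
    P=cloud(f)
    for lo,hi in((36,48),(55,75),(85,110)):
        m=np.zeros(P.shape[:2],bool);m[y0:y1,x0:x1]=True
        m&=(P[...,2]>lo)&(P[...,2]<hi)
        c=cv2.connectedComponentsWithStats(m.astype(np.uint8))
        for i in range(1,c[0]):
            if c[2][i,4]>15:
                q=P[c[1]==i];r=cv2.minAreaRect(q[:,:2].astype(np.float32));print(n,lo,c[2][i].tolist(),q.mean(0).round(),q[:,2].max().round(1),np.round(r[0]),np.round(r[1]),round(r[2],1))
A=a["pixels"][275:415,195:340,::-1];B=b["pixels"][210:315,190:385,::-1]
A=cv2.resize(A,None,fx=2.7,fy=2.7,interpolation=2);B=cv2.resize(B,(400,A.shape[0]),interpolation=2)
cv2.imwrite("pics/crop1.png",np.hstack([A,B]));print(np.hstack([A,B]).shape)
for n,f,(x0,x1,y0,y1) in(("scene",a,(335,430,230,335)),("top",b,(295,385,250,325))):
    P=cloud(f)
    for lo,hi in((10,25),(60,90)):
        m=np.zeros(P.shape[:2],bool);m[y0:y1,x0:x1]=True
        m&=(P[...,2]>lo)&(P[...,2]<hi)
        c=cv2.connectedComponentsWithStats(m.astype(np.uint8))
        for i in range(1,c[0]):
            if c[2][i,4]>15:
                q=P[c[1]==i];r=cv2.minAreaRect(q[:,:2].astype(np.float32));print("stand",n,lo,c[2][i].tolist(),q.mean(0).round(),q[:,2].max().round(1),np.round(r[0]),np.round(r[1]),round(r[2],1))
E
```

```text
scene 36 [258, 287, 9, 8, 31] [602. 112.  44.] 47.4 [603. 112.] [20.  7.] 85.1
scene 36 [208, 291, 119, 109, 1916] [518. 184.  43.] 48.0 [524. 172.] [120. 180.] 83.5
scene 55 [218, 290, 52, 37, 441] [584. 167.  62.] 68.9 [584. 165.] [100.  11.] 83.6
scene 55 [237, 312, 53, 40, 475] [524. 174.  62.] 69.0 [525. 172.] [100.  11.] 84.1
scene 55 [257, 337, 55, 42, 373] [462. 183.  65.] 74.9 [461. 180.] [99.  8.] 79.4
scene 85 [256, 325, 56, 45, 545] [465. 181.  92.] 99.3 [465. 179.] [100.  11.] 83.5
top 36 [209, 222, 16, 60, 276] [548. 222.  42.] 47.8 [550. 219.] [ 20. 143.] 83.4
top 36 [249, 227, 18, 76, 378] [521. 119.  42.] 47.9 [521. 127.] [ 31. 180.] 84.3
top 36 [207, 286, 9, 12, 57] [456. 232.  42.] 47.3 [456. 230.] [19. 26.] 87.1
top 55 [218, 232, 43, 8, 148] [586. 165.  62.] 70.2 [586. 165.] [99.  9.] 83.4
top 55 [214, 257, 43, 9, 150] [526. 172.  62.] 69.7 [526. 172.] [100.   9.] 83.7
top 85 [207, 282, 45, 8, 146] [466. 177.  92.] 101.1 [466. 178.] [98.  8.] 83.4
(378, 792, 3)
stand scene 10 [341, 251, 79, 79, 2104] [455. -57.  13.] 24.9 [465. -68.] [100. 165.] 16.4
stand scene 1
[... 251 characters left out ...]
13.9
stand scene 60 [362, 299, 9, 7, 43] [441.  10.  62.] 64.5 [441.  10.] [13. 12.] 9.8
stand top 10 [301, 259, 69, 35, 542] [499. -59.  12.] 18.5 [494. -61.] [ 43. 163.] 15.7
stand top 10 [318, 278, 42, 19, 340] [466. -68.  21.] 25.0 [467. -69.] [ 25. 102.] 16.4
stand top 10 [308, 280, 69, 37, 630] [435. -78.  12.] 24.1 [441. -76.] [ 48. 163.] 15.5
stand top 60 [353, 271, 16, 18, 165] [ 481. -119.   76.] 86.5 [ 480. -118.] [36. 27.] 16.4
stand top 60 [370, 274, 6, 6, 24] [ 489. -146.   62.] 66.6 [ 489. -146.] [12. 12.] 87.9
stand top 60 [310, 284, 15, 18, 162] [451. -18.  76.] 85.8 [451. -19.] [35. 27.] 15.3
stand top 60 [302, 293, 6, 7, 23] [444.  10.  62.] 64.8 [444.  11.] [13. 11.] 45.3
```

View pics/crop1.png

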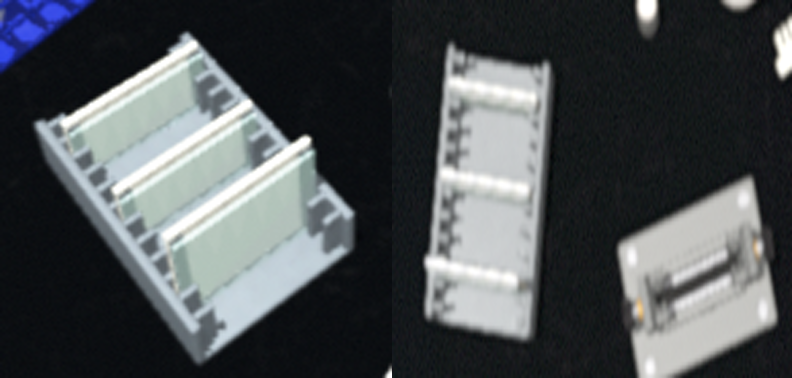

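The candidates, with measured top heights and scene pixels:
- Cassette at (245,310): 69 mm.
- Cassette at (263,333): 69 mm.
- Cassette at (285,347): about 98 mm.

The tall one is the cassette nearest the robot, at world (466,178), since its 98 mm fits 6 + 90 mm. The crop confirms it sticks up highest, with its white back on the far (+x) side.

The two views agree on yaw (−6.4°). The stand is at (466,−68) with yaw 16.2°.

I'll turn 61° and travel at a safe height.

```bash
python3 -m inch '[[0,0,-0.0375,0,0,0,0.5],[0,0,-0.0375,0,0,0,0.5],[0,0,-0.0375,0,0,0,0.5],[0,0,-0.0375,0,0,0,0.5],[0,0,-0.0375,0,0,0,0.5],[0,0,-0.0375,0,0,0,0.5],[0,0,-0.0375,0,0,0,0.5],[0,0,-0.0375,0,0,0,0.5]]' 80
python3 -m inch '[[0,0,-0.0375,0.5,0.1,0,0.5],[0,0,0,0.97,0.17,0,0.5],[0,0,0,0.97,0.17,0,0.5],[0,0,0,0.97,0.17,0,0.5],[0,0,0,0.97,0.17,0,0.5],[0,0,0,0.97,0.17,0,0.5],[0,0,0,0.97,0.17,0,0.5],[0,0,0,0.97,0.17,0,0.5]]'
```

```text
clock: 0.77
eef_pos: [242.6, -575.7, 252.8]
tcp_rot: [-3.141, -0.001, 1.347]
contact_force: [0.0, -0.2, 0.5]
opening: 0.5
grasp_force: 0.0
clock: 1.43
eef_pos: [296.5, -397.6, 253.0]
tcp_rot: [-3.141, -0.0, 1.459]
contact_force: [0.6, -0.4, -0.6]
opening: 0.501
grasp_force: 0.0
```

```bash
python3 -m inch '[[0,0,0,0.97,0.17,0,0.5],[0,0,0,0.97,0.17,0,0.5],[0,0,0,0.97,0.17,0,0.5],[0,0,0,0.97,0.17,0,0.5],[0,0,0,0.97,0.17,0,0.5],[0,0,0,0.97,0.17,0,0.5],[0,0,0,0.97,0.17,0,0.5],[0,0,0,0.97,0.17,0,0.5]]'
python3 -m inch '[[0,0,0,0.97,0.17,0,0.5],[0,0,0,0.97,0.17,0,0.5],[0,0,0,0.97,0.17,0,0.5],[0,0,0,0.97,0.17,0,0.5],[0,0,0,0.97,0.17,0,0.5],[0,0,0,0.97,0.17,0,0.5],[0,0,0,0.97,0.17,0,0.5],[0,0,0,0,0,0,0.5]]'
```

```text
clock: 2.1
eef_pos: [351.8, -208.7, 253.1]
tcp_rot: [-3.141, -0.0, 1.459]
contact_force: [0.3, -1.0, 0.5]
opening: 0.497
grasp_force: 0.0
clock: 2.77
eef_pos: [401.0, -41.7, 253.2]
tcp_rot: [3.141, -0.001, 1.461]
contact_force: [-0.7, -1.1, -0.0]
opening: 0.5
grasp_force: 0.0
```

```bash
cat > d.py <<'E'
import sys,numpy as np
from rig import r
from scipy.spatial.transform import Rotation as R
s=r.sense();T=R.from_euler("xyz",s["tcp_rot"])
g=np.array([float(v) for v in sys.argv[1:4]]);yaw=np.radians(float(sys.argv[4]))
G=R.from_euler("xyz",[np.pi,0,yaw])
print("pos",s["eef_pos"].round(1),"rot",s["tcp_rot"].round(4),"yaw",np.degrees(s["tcp_rot"][2]).round(2),"F",s["contact_force"].round(1),"M",s["wrist_torque"].round(2),"open",round(s["opening"],3),"t",round(s["clock"],2))
print("turn",((T.inv()*G).as_rotvec()/np.pi).round(4),"shift now",(T.inv().apply(g-s["eef_pos"])/25).round(2),"shift after turn",(G.inv().apply(g-s["eef_pos"])/25).round(2))
E
python3 d.py 466 178 130 83.6
```

```text
pos [401.  -41.7 253.2] rot [ 3.1414e+00 -1.3000e-03  1.4610e+00] yaw 83.71 F [-0.7 -1.1 -0. ] M [-0.    0.05  0.02] open 0.5 t 2.77
turn [ 0.0001 -0.0004  0.0006] shift now [9.01 1.62 4.94] shift after turn [9.02 1.6  4.93]
```

```bash
python3 -m inch '[[0,0,0,0.9,0.16,0,0.5],[0,0,0,0.9,0.16,0,0.5],[0,0,0,0.9,0.16,0,0.5],[0,0,0,0.9,0.16,0,0.5],[0,0,0,0.9,0.16,0,0.5],[0,0,0,0.9,0.16,0,0.5],[0,0,0,0.9,0.16,0.5,0.5],[0,0,0,0.9,0.16,0.5,0.5]]'
python3 -m inch '[[0,0,0,0.9,0.16,0.8,0.5],[0,0,0,0.9,0.16,0.8,0.5],[0,0,0,0,0,0.8,0.5],[0,0,0,0,0,0.8,0.5],[0,0,0,0,0,0.7,0.5],[0,0,0,0,0,0,0.5],[0,0,0,0,0,0,0.5]]'
python3 d.py 466 178 79 83.6
python3 - <<'E'
from rig import r, grab_frame
from h import *
A=[]
for n,(x0,x1,y0,y1) in(("scene",(190,350,240,420)),("top",(170,330,180,330))):
    f=grab_frame(n);A.append(cv2.resize(f["pixels"][y0:y1,x0:x1,::-1],(395,440),interpolation=2))
    if n=="top":
        P=cloud(f);m=np.zeros(P.shape[:2],bool);m[278:295,200:260]=True;m&=(P[...,2]>90)&(P[...,2]<104)
        q=P[m];print(len(q),q.mean(0))
cv2.imwrite("pics/hover.png",np.hstack(A))
E
```

```text
clock: 3.43
eef_pos: [452.8, 131.5, 228.4]
tcp_rot: [3.14, -0.0, 1.459]
contact_force: [0.5, 0.1, -0.2]
opening: 0.503
grasp_force: 0.0
clock: 4.02
eef_pos: [464.5, 174.0, 130.2]
tcp_rot: [-3.139, 0.001, 1.459]
contact_force: [0.1, -0.7, 0.1]
opening: 0.504
grasp_force: 0.0
pos [464.5 174.  130.2] rot [-3.1394e+00  1.2000e-03  1.4590e+00] yaw 83.59 F [ 0.1 -0.7  0.1] M [ 0.02  0.01 -0.04] open 0.504 t 4.02
turn [-0.0007  0.0004 -0.    ] shift now [0.17 0.04 2.05] shift after turn [0.17 0.04 2.05]
36 [464.18187987 145.18424826  94.29448063]
```

View pics/hover.png

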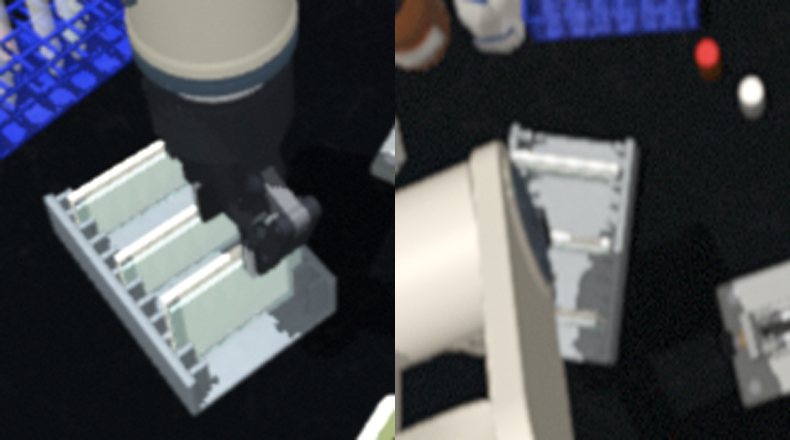

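The fingers straddle the tall cassette (crop left, about (245,265)) with clear space to the short ones. I'll go down and close on it.

```bash
python3 -m inch '[[0,0,0,0.09,0.03,0.4,0.5],[0,0,0,0.08,0.03,0.5,0.5],[0,0,0,0,0,0.5,0.5],[0,0,0,0,0,0.4,0.5],[0,0,0,0,0,0.25,0.5],[0,0,0,0,0,0,0.5],[0,0,0,0,0,0,0.5]]'
python3 -m inch '[[0,0,0,0,0,0,0.75],[0,0,0,0,0,0,0.8],[0,0,0,0,0,0,0.85],[0,0,0,0,0,0,0.9],[0,0,0,0,0,0,1],[0,0,0,0,0,0,1]]' 80
python3 -m inch '[[0,0,0,0,0,0,1],[0,0,0,0,0,0,1],[0,0,0,0,0,0,1]]'
python3 d.py 466 178 160 83.6
```

```text
clock: 4.7
eef_pos: [467.2, 178.5, 79.5]
tcp_rot: [-3.141, 0.0, 1.459]
contact_force: [0.5, 0.3, 0.2]
opening: 0.497
grasp_force: 0.0
clock: 5.2
eef_pos: [465.7, 178.8, 80.1]
tcp_rot: [-3.139, 0.0, 1.458]
contact_force: [-8.4, 4.1, 11.3]
opening: 0.088
grasp_force: 78.0
clock: 5.45
eef_pos: [465.8, 178.8, 80.1]
tcp_rot: [-3.139, 0.0, 1.458]
contact_force: [-6.8, 3.6, 11.1]
opening: 0.088
grasp_force: 78.0
pos [465.8 178.8  80.1] rot [-3.1389  0.      1.4582] yaw 83.55 F [-6.8  3.6 11.1] M [ 0.52  1.66 -0.01] open 0.088 t 5.45
turn [-0.0009  0.     -0.0003] shift now [-0.03  0.   -3.2 ] shift after turn [-0.03  0.01 -3.2 ]
```

```bash
python3 -m inch '[[0,0,0,0,-0.03,-0.04,1],[0,0,0,0,0,-0.1,1],[0,0,0,0,0,-0.2,1],[0,0,0,0,0,-0.3,1],[0,0,0,0,0,-0.4,1],[0,0,0,0,0,-0.4,1],[0,0,0,0,0,-0.4,1]]'
python3 -m inch '[[0,0,0,0,0,-0.5,1],[0,0,0,0,0,-0.5,1],[0,0,0,0,0,-0.5,1],[0,0,0,0,0,-0.5,1],[0,0,0,0,0,-0.5,1],[0,0,0,0,0,0,1],[0,0,0,0,0,0,1],[0,0,0,0,0,0,1]]'
python3 d.py 466 -68 190 106.2
python3 - <<'E'
from rig import r, grab_frame
from h import *
f=grab_frame("scene");np.savez("/tmp/lift.npz",**f)
cv2.imwrite("pics/lift.png",cv2.resize(f["pixels"][180:400,190:410,::-1],(600,600),interpolation=2))
E
```

```text
clock: 6.03
eef_pos: [466.6, 178.7, 126.8]
tcp_rot: [3.141, -0.0, 1.459]
contact_force: [1.4, 0.2, -0.7]
opening: 0.089
grasp_force: 77.8
clock: 6.7
eef_pos: [466.3, 178.6, 188.0]
tcp_rot: [3.141, -0.0, 1.459]
contact_force: [0.3, -0.7, -1.4]
opening: 0.087
grasp_force: 77.8
pos [466.3 178.6 188. ] rot [ 3.1414e+00 -1.0000e-04  1.4591e+00] yaw 83.6 F [ 0.3 -0.7 -1.4] M [ 0.05  0.04 -0.02] open 0.087 t 6.7
turn [ 1.000e-04 -0.000e+00 -1.256e-01] shift now [-9.8   1.09 -0.08] shift after turn [-9.47 -2.76 -0.08]
```

View pics/lift.png

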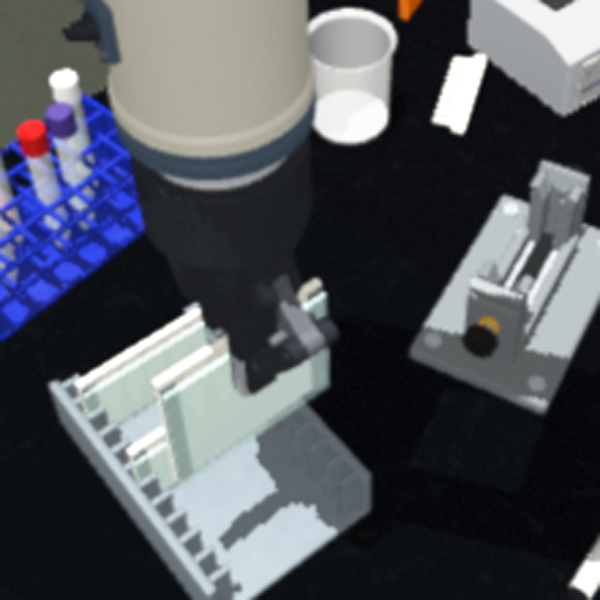

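The tall cassette is held upright (crop about (240,390)) and the short ones are still in the rack. I'll measure how it sits in the grip.

```bash
cat > m.py <<'E'
import sys
from h import *
from rig import r,grab_frame
from scipy.spatial.transform import Rotation as R
def held(f):
    s=r.sense();P=cloud(f);T=R.from_euler("xyz",s["tcp_rot"])
    L=T.inv().apply((P-s["eef_pos"]).reshape(-1,3)).reshape(P.shape)
    m=(abs(L[...,1])<15)&(abs(L[...,0])<75)&(L[...,2]>-25)&(L[...,2]<85)
    q=L[m]
    for lo,hi in((0,12),(12,30),(30,50),(50,72)):
        k=q[(q[:,2]>lo)&(q[:,2]<hi)]
        if len(k)>20:print("z",lo,hi,"n",len(k),"x",np.percentile(k[:,0],[1,99]).round(1),"y med,sd",np.median(k[:,1]).round(1),k[:,1].std().round(1))
    c=q[(abs(q[:,0])<40)];print("bottom",np.percentile(c[:,2],[98,99.5]).round(1),"top",np.percentile(q[abs(q[:,0])>20,2],[0.5,2]).round(1))
    k=q[(q[:,2]>10)&(q[:,2]<70)&(abs(q[:,1])<8)]
    print("plane y=a+b x+c z",np.linalg.lstsq(np.c_[np.ones(len(k)),k[:,0],k[:,2]],k[:,1],rcond=None)[0].round(4))
if __name__=="__main__":held(grab_frame("scene"))
E
python3 m.py
```

```text
z 0 12 n 190 x [-49.4  50. ] y med,sd -4.0 2.9
z 12 30 n 231 x [ 6.9 50.1] y med,sd -3.9 2.1
z 30 50 n 440 x [-48.5  49.9] y med,sd -3.9 1.0
z 50 72 n 492 x [-48.3  49.9] y med,sd -3.9 1.1
bottom [71.4 72.9] top [-17.8 -17.1]
plane y=a+b x+c z [-3.9776e+00  9.1000e-03  3.3000e-03]
```

```bash
python3 -m inch '[[0,0,0,-0.4,0.05,0,1],[0,0,0,-0.8,0.09,0,1],[0,0,0,-0.9,0.1,0,1],[0,0,0,-0.9,0.1,0,1],[0,0,0,-0.9,0.1,0,1],[0,0,0,-0.9,0.1,0,1],[0,0,0,-0.9,0.1,0,1],[0,0,0,-0.9,0.1,0,1]]'
python3 -m inch '[[0,0,0,-0.9,0.1,0,1],[0,0,0,-0.9,0.1,0,1],[0,0,0,-0.9,0.1,0,1],[0,0,-0.03,-0.5,0.1,0,1],[0,0,-0.03,0,0,0,1],[0,0,-0.03,0,0,0,1],[0,0,-0.0356,0,0,0,1],[0,0,0,0,0,0,1]]'
python3 d.py 466 -68 165 106.2
```

```text
clock: 7.47
eef_pos: [465.8, 10.9, 187.6]
tcp_rot: [-3.141, 0.0, 1.459]
contact_force: [0.1, 0.1, -1.3]
opening: 0.086
grasp_force: 77.8
clock: 8.13
eef_pos: [466.8, -68.6, 187.5]
tcp_rot: [-3.14, -0.0, 1.858]
contact_force: [-0.4, -0.6, -1.9]
opening: 0.087
grasp_force: 77.7
pos [466.8 -68.6 187.5] rot [-3.1405e+00 -4.0000e-04  1.8582e+00] yaw 106.47 F [-0.4 -0.6 -1.9] M [0.01 0.02 0.08] open 0.087 t 8.13
turn [-0.0004 -0.0001  0.0015] shift now [ 0.03 -0.02  0.9 ] shift after turn [ 0.03 -0.02  0.9 ]
```

```bash
python3 -m inch '[[0,0,0,0.03,-0.02,0.4,1],[0,0,0.0015,0,0,0.4,1],[0,0,0,0,0,0.2,1],[0,0,0,0,0,0,1],[0,0,0,0,0,0,1]]'
python3 m.py
python3 - <<'E'
from rig import r, grab_frame
from h import *
A=[]
for n,(x0,x1,y0,y1) in(("scene",(325,445,205,325)),("top",(275,395,230,350))):
    f=grab_frame(n);A.append(cv2.resize(f["pixels"][y0:y1,x0:x1,::-1],(400,400),interpolation=2))
cv2.imwrite("pics/over.png",np.hstack(A))
E
```

```text
clock: 8.55
eef_pos: [466.2, -67.3, 162.3]
tcp_rot: [-3.14, -0.001, 1.848]
contact_force: [0.6, 0.4, -2.0]
opening: 0.087
grasp_force: 77.7
z 0 12 n 100 x [ 5.8 50.8] y med,sd -4.4 7.1
z 12 30 n 107 x [ 6.2 51.4] y med,sd -4.5 3.5
z 30 50 n 115 x [-17.   51.4] y med,sd -4.4 2.4
z 50 72 n 156 x [-47.2  50.9] y med,sd -4.5 2.1
bottom [72.7 83.4] top [-17.3 -16.3]
plane y=a+b x+c z [-5.2826  0.0522  0.0148]
```

View pics/over.png

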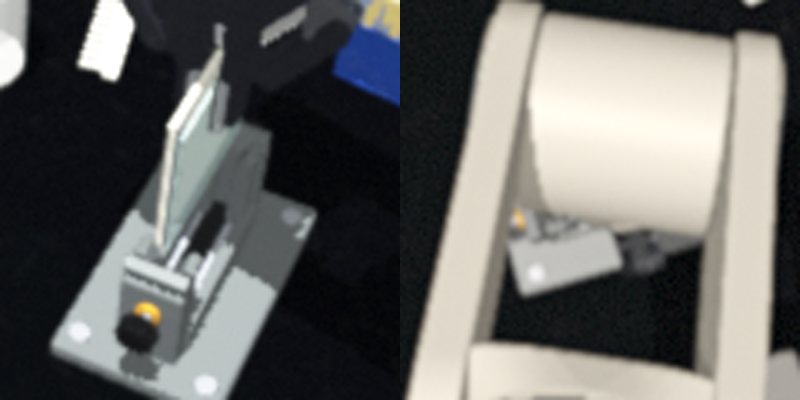

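The cassette hangs in line above the slot (scene crop about (165,245)), just clear of the uprights. I'll go down through the flares in steps.

```bash
python3 -m inch '[[0,0,0,-0.03,0,0.2,1],[0,0,0,0,0,0.2,1],[0,0,0,0,0,0.2,1],[0,0,0,0,0,0.2,1],[0,0,0,0,0,0,1]]'
python3 d.py 466 -68 143 106.2
python3 -m inch '[[0,0,0,0,0,0.12,1],[0,0,0,0,0,0.12,1],[0,0,0,0,0,0.12,1],[0,0,0,0,0,0,1]]'
python3 d.py 466 -68 115 106.2
```

```text
clock: 9.12
eef_pos: [466.9, -68.4, 143.1]
tcp_rot: [-3.141, 0.0, 1.849]
contact_force: [-4.1, -2.1, 10.6]
opening: 0.089
grasp_force: 80.9
pos [466.9 -68.4 143.1] rot [-3.1409e+00  2.0000e-04  1.8489e+00] yaw 105.93 F [-4.1 -2.1 10.6] M [ 0.04  0.86 -0.26] open 0.089 t 9.12
turn [-0.0002  0.0001 -0.0015] shift now [ 0.03 -0.03  0.  ] shift after turn [ 0.03 -0.03  0.  ]
clock: 9.45
eef_pos: [465.9, -68.0, 133.0]
tcp_rot: [-3.139, -0.001, 1.849]
contact_force: [-2.8, -0.1, -3.6]
opening: 0.089
grasp_force: 78.6
pos [465.9 -68.  133. ] rot [-3.1395e+00 -8.0000e-04  1.8490e+00] yaw 105.94 F [-2.8 -0.1 -3.6] M [-0.27  0.55  0.12] open 0.089 t 9.45
turn [-0.0007 -0.0003 -0.0014] shift now [0.   0.01 0.72] shift after turn [0.   0.   0.72]
```

```bash
python3 -m inch '[[0,0,0,0,-0.03,0.1,1],[0,0,0,0,0,0.15,1],[0,0,0,0,0,0.15,1],[0,0,0,0,0,0.15,1],[0,0,0,0,0,0.15,1],[0,0,0,0,0,0,1],[0,0,0,0,0,0,1]]'
python3 d.py 466 -68 108 106.2
```

```text
clock: 10.03
eef_pos: [465.8, -68.2, 116.0]
tcp_rot: [-3.141, -0.001, 1.849]
contact_force: [-2.4, -1.1, -3.9]
opening: 0.087
grasp_force: 78.4
pos [465.8 -68.2 116. ] rot [-3.1405e+00 -5.0000e-04  1.8489e+00] yaw 105.93 F [-2.4 -1.1 -3.9] M [-0.21  0.65  0.11] open 0.087 t 10.03
turn [-0.0003 -0.0002 -0.0015] shift now [0.01 0.01 0.32] shift after turn [0.01 0.01 0.32]
```

```bash
python3 -m inch '[[0,0,0,0,-0.03,0.12,1],[0,0,0,0,0,0.12,1],[0,0,0,0,0,0.12,1],[0,0,0,0,0,0,1],[0,0,0,0,0,0,1]]'
python3 -m inch '[[0,0,0,0,0,0.04,1],[0,0,0,0,0,0.04,1],[0,0,0,0,0,0,1]]'
python3 d.py 466 -68 108 106.2
```

```text
clock: 10.45
eef_pos: [465.6, -68.5, 107.3]
tcp_rot: [3.141, -0.0, 1.849]
contact_force: [-1.2, 0.1, -2.0]
opening: 0.088
grasp_force: 78.3
clock: 10.7
eef_pos: [465.7, -68.5, 105.5]
tcp_rot: [3.141, 0.0, 1.849]
contact_force: [-1.5, 0.3, -1.8]
opening: 0.088
grasp_force: 78.4
pos [465.7 -68.5 105.5] rot [3.1412e+00 1.0000e-04 1.8489e+00] yaw 105.93 F [-1.5  0.3 -1.8] M [-0.02  0.3   0.06] open 0.088 t 10.7
turn [ 0.0001  0.     -0.0015] shift now [ 0.02  0.02 -0.1 ] shift after turn [ 0.02  0.02 -0.1 ]
```

```bash
for i in 1; do python3 -m inch '[[0,0,0,0,0,0.04,1],[0,0,0,0,0,0.04,1],[0,0,0,0,0,0,1],[0,0,0,0,0,0,1]]'; done
python3 -m inch '[[0,0,0,0,0,0.04,1],[0,0,0,0,0,0,1],[0,0,0,0,0,0,1]]'
```

```text
clock: 11.03
eef_pos: [465.6, -68.5, 103.5]
tcp_rot: [3.141, 0.0, 1.849]
contact_force: [-0.9, -0.6, -1.6]
opening: 0.091
grasp_force: 78.2
clock: 11.28
eef_pos: [465.6, -68.5, 102.5]
tcp_rot: [3.141, 0.0, 1.849]
contact_force: [-0.4, 0.7, -1.9]
opening: 0.087
grasp_force: 78.2
```

```bash
python3 -m inch '[[0,0,0,0,0,0.04,1],[0,0,0,0,0,0,1],[0,0,0,0,0,0,1]]'
```

```text
clock: 11.53
eef_pos: [465.6, -68.5, 101.5]
tcp_rot: [3.141, 0.0, 1.849]
contact_force: [-0.3, -0.4, -2.4]
opening: 0.087
grasp_force: 78.2
```

```bash
python3 -m inch '[[0,0,0,0,0,0.04,1],[0,0,0,0,0,0,1],[0,0,0,0,0,0,1]]'
```

```text
clock: 11.78
eef_pos: [465.6, -68.5, 100.5]
tcp_rot: [3.141, 0.0, 1.849]
contact_force: [-0.7, 1.0, -1.6]
opening: 0.086
grasp_force: 78.1
```

```bash
python3 -m inch '[[0,0,0,0,0,0.04,1],[0,0,0,0,0,0,1],[0,0,0,0,0,0,1]]'
```

```text
clock: 12.03
eef_pos: [465.6, -68.5, 99.5]
tcp_rot: [3.141, 0.0, 1.849]
contact_force: [-0.6, 0.2, -1.6]
opening: 0.086
grasp_force: 78.1
```

```bash
python3 -m inch '[[0,0,0,0,0,0.04,1],[0,0,0,0,0,0,1],[0,0,0,0,0,0,1]]'
```

```text
clock: 12.28
eef_pos: [465.6, -68.5, 98.5]
tcp_rot: [3.141, -0.0, 1.849]
contact_force: [-0.1, 0.6, -2.6]
opening: 0.088
grasp_force: 78.1
```

```bash
python3 -m inch '[[0,0,0,0,0,0.04,1],[0,0,0,0,0,0,1],[0,0,0,0,0,0,1]]'
```

```text
clock: 12.53
eef_pos: [465.6, -68.5, 97.5]
tcp_rot: [3.142, 0.0, 1.849]
contact_force: [-0.1, 0.1, -0.9]
opening: 0.088
grasp_force: 78.1
```

```bash
python3 -m inch '[[0,0,0,0,0,0.04,1],[0,0,0,0,0,0,1],[0,0,0,0,0,0,1]]'
```

```text
clock: 12.78
eef_pos: [465.6, -68.5, 96.6]
tcp_rot: [3.141, 0.0, 1.849]
contact_force: [-0.4, 0.4, 0.6]
opening: 0.084
grasp_force: 78.5
```

```bash
python3 -m inch '[[0,0,0,0,0,0.04,1],[0,0,0,0,0,0,1],[0,0,0,0,0,0,1]]'
```

```text
clock: 13.03
eef_pos: [465.6, -68.5, 95.7]
tcp_rot: [3.141, -0.0, 1.849]
contact_force: [-1.8, 1.5, 4.1]
opening: 0.085
grasp_force: 79.0
```

Contact was felt at about z = 97. The hanging weight reads about −1.8 N, so a sensor reading of about +10 N means 12 N on the gasket. I'll press about 1.7 mm more.

```bash
python3 -m inch '[[0,0,0,0,0,0.04,1],[0,0,0,0,0,0.03,1],[0,0,0,0,0,0,1],[0,0,0,0,0,0,1]]'; python3 d.py 466 -68 95 106.2
```

```text
clock: 13.37
eef_pos: [465.6, -68.5, 94.2]
tcp_rot: [3.141, 0.0, 1.849]
contact_force: [-3.3, 2.0, 9.2]
opening: 0.086
grasp_force: 80.1
pos [465.6 -68.5  94.2] rot [3.1413e+00 1.0000e-04 1.8490e+00] yaw 105.94 F [-3.3  2.   9.2] M [0.15 0.45 0.01] open 0.086 t 13.37
turn [ 0.0001  0.     -0.0014] shift now [ 0.02  0.02 -0.03] shift after turn [ 0.01  0.02 -0.03]
```

```bash
python3 -m inch '[[0,0,0,0,0,0.014,1],[0,0,0,0,0,0,1],[0,0,0,0,0,0,1],[0,0,0,0,0,0,1],[0,0,0,0,0,0,1],[0,0,0,0,0,0,1],[0,0,0,0,0,0,1],[0,0,0,0,0,0,1]]'
for k in 1 2 3 4; do python3 -m inch '[[0,0,0,0,0,0,1],[0,0,0,0,0,0,1],[0,0,0,0,0,0,1],[0,0,0,0,0,0,1],[0,0,0,0,0,0,1],[0,0,0,0,0,0,1],[0,0,0,0,0,0,1],[0,0,0,0,0,0,1]]' | grep -E 'clock|eef|contact'; done
python3 - <<'E'
from rig import r, grab_frame
from h import *
f=grab_frame("scene");cv2.imwrite("pics/end.png",cv2.resize(f["pixels"][180:400,190:450,::-1],(709,600),interpolation=2))
E
```

```text
clock: 14.03
eef_pos: [465.6, -68.5, 93.9]
tcp_rot: [3.141, 0.0, 1.849]
contact_force: [-2.5, 2.2, 9.9]
opening: 0.089
grasp_force: 80.3
clock: 14.7
eef_pos: [465.6, -68.5, 93.9]
contact_force: [-2.1, 1.9, 10.4]
clock: 15.37
eef_pos: [465.6, -68.5, 93.9]
contact_force: [-2.7, 1.2, 9.5]
clock: 16.03
eef_pos: [465.7, -68.5, 93.9]
contact_force: [-3.6, 1.3, 9.8]
clock: 16.7
eef_pos: [465.6, -68.5, 93.9]
contact_force: [-2.5, 1.7, 10.0]
```

View pics/end.png

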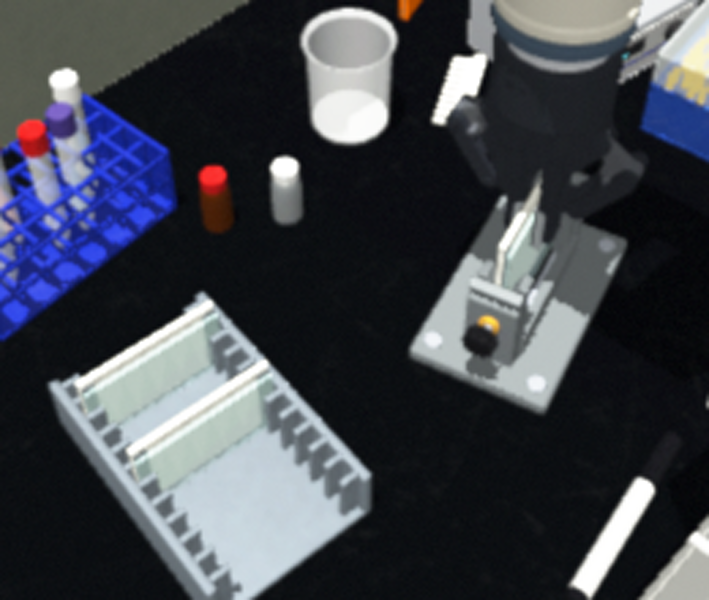

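The cassette sits in the stand's slots (about (510,250)), held and pressed. The short cassettes, vials and beaker haven't moved.

```bash
python3 -c "
from rig import r
print(r.sign_off())"
```

```text
the job is handed in; nothing more can be done
None
```

The tall cassette is in the casting stand and was handed in with the arm still pressing it down; it had been held for about 3 s at roughly 11.7 N on the gasket (10 N sensor reading plus about 1.8 N weight), and the short cassettes and other items were not disturbed.

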